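Two-key release of the pacifier steriliser hatch

TASK

Open the child-safe hatch of the pacifier steriliser: press its two round keys right down together, one fingertip on each, and keep both down without a break while the hatch slides by itself until it is fully open; then let the keys come up and move clear. Do not push the hatch by hand, and leave the other things in the tray where they stand.

Things in the scene. Friction and masses are not known exactly. Their poses are not given: they have to be found in the camera images.
- tray: Shallow aluminium tray, 420 x 760 mm, rim 22 mm high, silicone liner; fixed. Origin: centre of its underside. Everything below stands on its floor, 6 mm above the dresser top.
- steriliser: White pacifier steriliser box, 190 mm long (its x) x 120 mm wide (its y), flat deck 60 mm above its origin; fixed. Origin: centre of its underside, z up. The two keys stand side by side on the deck at its -x end (the end nearer the robot), the sliding hatch covers the well in its middle. Two aluminium guides 11 mm high run along the hatch's sides, from x = -35 mm to x = +87 mm, at y = +-56 mm.
- cap_left (a point): Left (+y) key: plain grey round cap, 26 mm in diameter, flat top. This point: centre of its top, which stands 12 mm above the deck when up and 4 mm when fully pressed; it moves with the key. At (-62, +28, 72) mm in the steriliser's frame when up. The caps are 56 mm apart centre to centre (30 mm clear gap), with nothing between or around them that stands above the deck; the hatch begins 14 mm beyond them in +x.
- cap_right (a point): Right (-y) key: same cap, at (-62, -28, 72) mm in the steriliser's frame when up. This point: centre of its top.
- key_left (a joint): Travel of the left key in m: 0 up, 0.008 fully pressed straight down. Sprung: starts to move at 2 N, 6 N fully down. It unlocks the hatch from about 0.0045 on. Springs back when let go (if let go while the hatch is part-way, it rests at about 0.0045 and brakes the hatch).
- key_right (a joint): Travel of the right key, the same as the left.
- hatch (a joint): Travel of the hatch in m: 0 shut, 0.050 fully open (against its end stop). Locked while either key is up; with both keys down its own damped spring slides it along the steriliser's +x, away from the keys, at about 20 mm/s, so it takes about 2.5 s to open fully. Fully open, it stays open when the keys are let go.
- hatch_mid (a point): Grey ribbed hatch plate, 68 x 107 x 6 mm, lying on the deck. This point: centre of its upper face, at (-1, 0, 67.5) mm in the steriliser's frame when shut; it moves with the hatch. Not to be touched.
- jar: Closed glass jar, 62 mm in diameter, 85 mm high, loose. Origin: centre of its underside.
- measuring_cup: Upturned white ceramic measuring cup, 72 mm in diameter at the bottom, 54 mm high, small loop handle reaching 54 mm from its axis, loose. Origin: centre of its underside.
- twist_box: Round pacifier box with ribbed twist cap, about 72 mm in diameter, 47 mm high, loose. Origin: centre of its underside.
- pacifier_a: Pacifier standing teat up, 44 mm in diameter, 36 mm high, loose. Origin: centre of its underside.
- pacifier_b: A second, identical pacifier, loose. Origin: centre of its underside.
- spring_clip: Pastel pink spring clip lying flat, 56 x 18 x 17 mm, loose. Origin: centre of its underside.

How it is judged:
By the outcome, as a careful person would: the job done as asked, in the order asked, and still so for the second after the job is handed in, with the robot touching nothing.
It also fails if it takes over 38 s, if anything falls off the work surface, if the arm or the gripper's body presses on something with over 40 N, if the wrist force passes 120 N, or if a joint passes its speed limit or range.

ROBOT

A 6-joint arm with a two-finger parallel gripper is mounted at the origin on the work surface. World frame = base frame: x ahead of the robot, y to its left, z up, the work surface at z = 0. Lengths are in m, angles in rad, forces in N, time in s.
With the tool pointing down it reaches from about 0.25 to 0.725 m from the base axis. Payload 4 kg.
Tool frame: the origin (TCP) lies at the very end of the fingers, on their centre line; the grasp point (between the pads) lies 19 mm behind it; z points along the fingers, y is the line along which they close (so a half turn about z gives the same grasp; the last joint's range is limited). The gripper opens to 85 mm and grips with 20 to 120 N. Pads are 22 mm wide; open, the fingers measure 114 mm over their backs; the gripper's body (76 mm by 85 mm) begins 54 mm behind the grasp point. The pads swing forward as they close: fully open they stand 13 mm farther back than shut.
Start: joints at [1.344, 0.241, 0.005, 1.335, 0, 1.571], TCP at [0.112, 0.487, 0.231] pointing down, gripper open.
Joint ranges: [-2.72, 2.72], [-1.05, 1.87], [-1.09, 1.28], [-1.99, 2.15], [-1.42, 1.44], [-3.14, 3.14]. Speed limits (rad/s): [2.79, 2.79, 3.14, 3.14, 3.14, 3.14].

INTERFACE

Orientations are given as [roll, pitch, yaw] about the fixed x, y, z axes, in that order (R = Rz(yaw) Ry(pitch) Rx(roll)).
In Python, from rig import r gives the robot as it stands. The module is installed in compiled form; this text tells all that it offers.
- The arm moves only by the tool drive_tool, never from a script. Its arguments are lists of equal length, an entry for each row: "offset": the shift along the tool's x, y, z in m, a list of three; "rotation": the turn, a rotation vector about the tool's x, y, z in degrees, a list of three; "hand": the closure in counts, from 0 (fully open) to 255 (shut). A call has 1 to 5 rows; each row is the pose to reach, as a shift and turn from the pose commanded when the call began, along the tool's axes at that moment; what a row does not reach only later rows make up. A row lasts 1/12 s, in which the tool goes at most 41.7 mm and 7.16 degrees, less where a joint would pass 70% of its speed; a pose out of reach is approached as far as the arm can. A call with a gripper value outside its range is refused whole. The fingers move at their own pace and stop on an object; the grip force is fixed at half the most. Time passes only in rows, so rows that repeat a pose let the fingers close. It gives the time, the measured TCP pose, the force, the opening and the grip force at its end, in the units of the state.
- r.observe(): the state, without advancing time (a new reading comes with each control period).
- r.capture(name): name is "scene" or "side" or "wrist"; returns (picture, depth): 480x640x3 uint8, red, green, blue; 480x640 float32, m along the optical axis (not along the pixel's ray), 0 where there is no reading.
- r.camera_params(name): a dict with "fx", "fy", "cx", "cy" (pixels), "cam_to_world" (4x4, takes a point from camera to world coordinates). Camera axes: x right, y up, looking along -z (the intrinsics and any distortion apply to the point x, -y, -z); pixel columns grow to the right and rows downward; lengths in m; the calibration is good to about 2 mm. A picture is of the moment at which its call begins: read the wrist's pose just before it. camera_params takes no time and is no camera call; for the wrist camera it gives the pose at the moment of the call.
- r.finish_job(): hands the job in; it is judged then, once.
The state is a dict: "time": time; "joint_pos": joint angles; "qd": joint speeds; "joint_torque": joint torques, N m; "eef_pos": TCP position; "tcp_rot": TCP orientation; "contact_force": force on the tool from outside, world axes, zero at the start; "torque": the same for the moment, N m; "width": opening from 0.0 (shut) to 1.0 (fully open); "grasp_force": force on a finger pad.
Only numpy, scipy, OpenCV 4.12 (cv2) and the standard library are available. Lean on these libraries where they do the work, as an engineer would, in place of code of your own. Each camera call takes 0.05 s, during which the arm holds its last target. There are 200 camera calls.

## Working session

There is one attempt and no reset: what is moved stays moved. The work goes in short steps, Python scripts to look and compute and a tool call to move; the robot and the scene stay as the last step left them, time stands still between calls to the robot, and variables do not carry over. Pictures are saved under pics/ and viewed, at most 10 in all, crops included, and the job is handed in when it is done.

Besides the shell and the picture viewer there is one more tool, called after "Emit:" as name(argument=value, ...) on one line, values as JSON. drive_tool: Moves the arm, as the interface text tells. Its arguments: {"type":"object","properties":{"offset":{"type":"array"},"rotation":{"type":"array"},"hand":{"type":"array"}},"required":["offset","rotation","hand"]}

```bash
mkdir -p pics; python3 - <<'E'
from rig import r
import cv2,numpy as np
s=r.observe();print(s)
a=[]
for n in("scene","wrist"):
    p,d=r.capture(n);np.savez(f"pics/{n}0.npz",p=p,d=d,**{k:v for k,v in r.camera_params(n).items()})
    cv2.imwrite(f"pics/{n}0.png",p[:,:,::-1]);print(n,r.camera_params(n))
E
```

```text
{'time': 0.0, 'joint_pos': array([ 1.34402453e+00,  2.41447439e-01,  3.72931109e-03,  1.33518531e+00,
       -1.68227103e-05,  1.57081063e+00]), 'qd': array([ 0.00062189, -0.00078406, -0.00089278, -0.00100391,  0.00129001,
       -0.00107509]), 'joint_torque': array([ 6.35376691e-04, -3.72319186e+01,  2.52407295e+01,  1.68912602e-02,
        2.43385966e-04,  7.66938257e-06]), 'eef_pos': array([0.11228117, 0.48658911, 0.23039768]), 'tcp_rot': array([-3.13948554e+00,  1.68528194e-05,  2.91480659e+00]), 'contact_force': array([ 0.61136119, -0.61577958, -0.17242738]), 'torque': array([ 0.02002728, -0.01109822, -0.02590716]), 'grasp_force': 0.0, 'width': 0.9986370928256746}
scene {'fx': 576.8030895649033, 'fy': 576.8030895649033, 'cx': 318.79311622363497, 'cy': 247.37039373195583, 'cam_to_world': array([[-0.70831806, -0.42812394,  0.56124453,  1.10080021],
       [ 0.70583345, -0.43992255,  0.55521824,  0.54328462],
       [ 0.00920191,  0.78941627,  0.61378928,  0.66367001],
       [ 0.        ,  0.        ,  0.        ,  1.        ]])}
wrist {'fx': 386.42751497960523, 'fy': 386.42751497960523, 'cx': 317.3035721578183, 'cy': 240.98135689741923, 'cam_to_world': array([[ 0.22562001, -0.92558585, -0.30395138,  0.03534378],
       [ 0.97421462,  0.21396828,  0.07157823,  0.50506146],
       [-0.00121584, -0.31226336,  0.9499948 ,  0.37329926],
       [ 0.        ,  0.        ,  0.        ,  1.        ]])}
```

View pics/scene0.png

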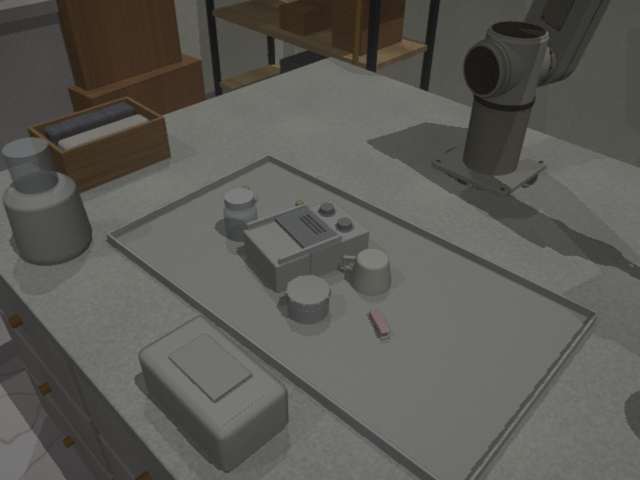

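The scene shows the steriliser near (305,240), its caps at about (327,210) and (344,225), and the hatch at about (305,228). The cup is close by at (370,270), the jar at (240,213), the twist box at (308,298) and the clip at (380,325). I'll cast rays onto the cap-top plane.

```bash
cat > h.py <<'E'
import numpy as np
def ray(C,u,v,z):
    M=C["cam_to_world"];d=M[:3,:3]@np.array([(u-C["cx"])/C["fx"],-(v-C["cy"])/C["fy"],-1]);o=M[:3,3]
    return o+d*(z-o[2])/d[2]
E
python3 - <<'E'
import cv2,numpy as np
from h import ray
f=np.load("pics/scene0.npz");p=f["p"];d=f["d"]
L,R=ray(f,327,209,.078),ray(f,344,224,.078)
print(L,R,np.linalg.norm(L-R))
for u,v in((327,209),(344,224),(305,228),(355,245)):
    M=f["cam_to_world"];t=d[v,u];print(u,v,M[:3,:3]@np.array([(u-f["cx"])/f["fx"]*t,-(v-f["cy"])/f["fy"]*t,-t])+M[:3,3])
c=p[180:300,215:405];cv2.imwrite("pics/crop0.png",cv2.convertScaleAbs(cv2.resize(c[:,:,::-1],None,fx=4,fy=4,interpolation=2),alpha=1.6))
E
```

```text
[ 0.47478246 -0.05626235  0.078     ] [ 0.4867808  -0.00289232  0.078     ] 0.05470210950157762
327 209 [ 0.47593029 -0.05516306  0.07907385]
344 224 [ 0.48779059 -0.0019941   0.07896317]
305 228 [ 0.53947408 -0.04636141  0.07339262]
355 245 [0.48497209 0.02350714 0.04530616]
```

View pics/crop0.png

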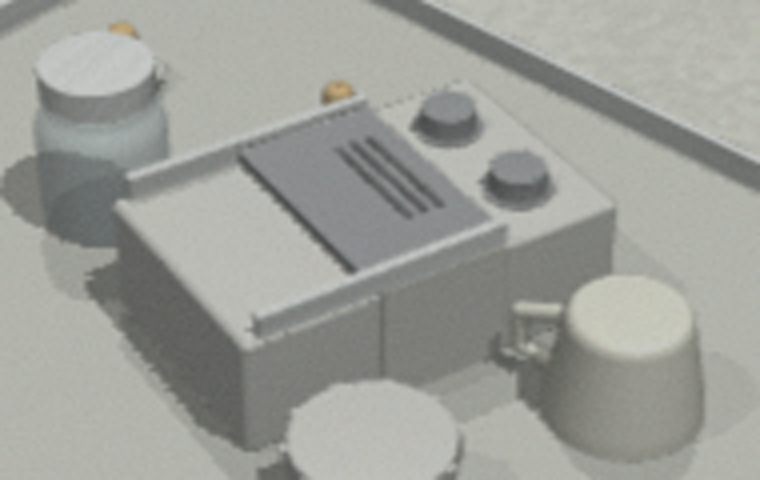

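View pics/wrist0.png

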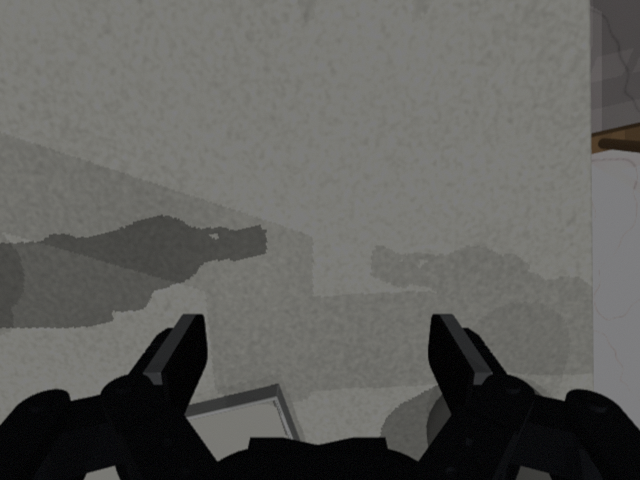

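The caps are at about (0.487,-0.003) on the left and (0.475,-0.056) on the right. Their 55 mm spacing matches the given 56 mm, and the depth height agrees. The box yaw is about -12.7°, so the tool's y axis is already aligned. I'll move above them and part-close the fingers.

Emit:
drive_tool(offset=[[-0.03,-0.0265,0],[-0.06,-0.053,0],[-0.09,-0.0795,0],[-0.12,-0.106,0],[-0.15,-0.1325,0]], rotation=[[0,0,0],[0,0,0],[0,0,0],[0,0,0],[0,0,0]], hand=[125,125,125,125,125])

```text
time: 0.52
eef_pos: [0.2291, 0.3226, 0.2308]
tcp_rot: [-3.141, -0.0, 2.916]
contact_force: [0.9, 0.9, -0.5]
width: 0.508
grasp_force: 0.0
```

Emit:
drive_tool(offset=[[-0.03,-0.0265,0],[-0.06,-0.053,0],[-0.09,-0.0795,0],[-0.12,-0.106,0],[-0.15,-0.1325,0]], rotation=[[0,0,0],[0,0,0],[0,0,0],[0,0,0],[0,0,0]], hand=[125,125,125,125,125])

```text
time: 0.93
eef_pos: [0.3456, 0.1596, 0.2312]
tcp_rot: [3.142, -0.0, 2.915]
contact_force: [1.3, 0.9, 0.3]
width: 0.51
grasp_force: 0.0
```

Emit:
drive_tool(offset=[[-0.03,-0.0265,0],[-0.06,-0.053,0],[-0.09,-0.0795,0],[-0.12,-0.106,0],[-0.15,-0.1325,0]], rotation=[[0,0,0],[0,0,0],[0,0,0],[0,0,0],[0,0,0]], hand=[125,125,125,125,125])

```text
time: 1.35
eef_pos: [0.462, -0.0033, 0.231]
tcp_rot: [3.142, -0.001, 2.914]
contact_force: [0.8, -0.0, 0.7]
width: 0.513
grasp_force: 0.0
```

Emit:
drive_tool(offset=[[-0.02,-0.02,0.02],[-0.025,-0.024,0.05],[-0.025,-0.024,0.08],[-0.025,-0.024,0.08],[-0.025,-0.024,0.08]], rotation=[[0,0,0],[0,0,0],[0,0,0],[0,0,0],[0,0,0]], hand=[125,125,125,125,125])

```text
time: 1.77
eef_pos: [0.4785, -0.0303, 0.1498]
tcp_rot: [-3.141, -0.006, 2.914]
contact_force: [0.7, 0.3, 0.8]
width: 0.507
grasp_force: 0.0
```

```bash
python3 - <<'E'
from rig import r
import cv2,numpy as np
s=r.observe();print(s["time"],s["eef_pos"],s["tcp_rot"],s["width"],s["contact_force"],s["joint_pos"])
for n in("scene","wrist"):
    C=r.camera_params(n);p,d=r.capture(n);np.savez(f"pics/{n}1.npz",p=p,d=d,**C)
    cv2.imwrite(f"pics/{n}1.png",cv2.convertScaleAbs(p[:,:,::-1],alpha=1.5))
E
```

```text
1.7667 [ 0.4785161  -0.03034449  0.14979764] [-3.14075967 -0.0055693   2.91437593] 0.5070112118955654 [0.67842986 0.29498108 0.83319379] [-6.33837084e-02  2.57908639e-01 -1.91954249e-01  1.12656402e+00
  8.65227176e-05  1.63830457e-01]
```

View pics/wrist1.png

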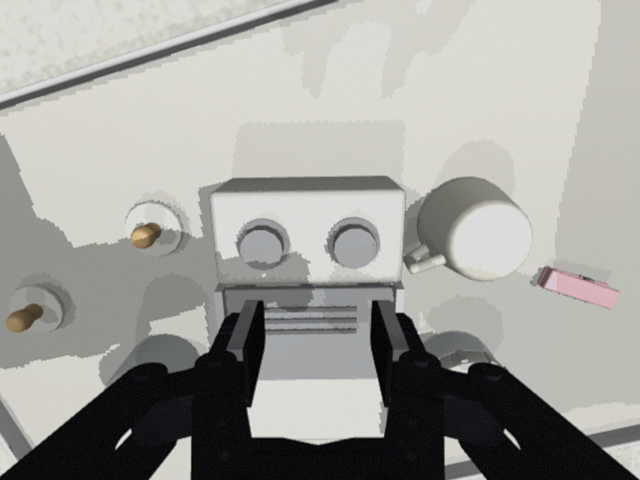

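The wrist view shows the caps at about (263,245) and (354,241), the hatch below them, and the fingertips at about (255,302) and (381,302). The cup at (480,230) stands clear of the fingers. Next I'll measure the caps and tips.

```bash
python3 - <<'E'
import cv2,numpy as np
from h import ray
f=np.load("pics/wrist1.npz");p=f["p"];d=f["d"]
print(d[240:246:2,262],d[240,354],d[305:330:8,255],d[305:330:8,381])
g=cv2.cvtColor(p,cv2.COLOR_RGB2GRAY)
M=f["cam_to_world"]
v,u=np.mgrid[:480,:640]
P=np.stack([(u-f["cx"])/f["fx"]*d,-(v-f["cy"])/f["fy"]*d,-d],-1)@M[:3,:3].T+M[:3,3]
caps=((P[...,2]>.0735)&(P[...,2]<.085)&(d>0)).astype(np.uint8);caps[275:]=0;caps[:200]=0
n,l,s,c=cv2.connectedComponentsWithStats(caps)
W=[]
for i in range(1,n):
    if s[i,4]>300:
        m=l==i;w=ray(f,*c[i],.078);W.append(w);print(s[i],c[i],w,P[m].mean(0))
if len(W)==2:
    a=W[1]-W[0];print("mid",(W[0]+W[1])/2,np.linalg.norm(a),np.degrees(np.arctan2(a[1],a[0])))
T=np.array([0.4785,-0.0303,.1498]);yaw=2.9144
X=np.array([np.cos(yaw),np.sin(yaw),0]);Y=np.array([np.sin(yaw),-np.cos(yaw),0])
if len(W)==2: e=(W[0]+W[1])/2-T;print("tool offs",e@X,e@Y)
# fingers in tool axes
t=(P[...,2]>.14)&(P[...,2]<.19)&(d>0)
Q=P-T;qx,qy,qz=Q@X,Q@Y,Q[...,2]
for sgn in(-1,1):
    m=t&(qy*sgn>.01)&(qy*sgn<.05)&(v>280)
    for lo in np.arange(-.01,.03,.004):
        k=m&(qz>lo)&(qz<lo+.004)
        if k.sum()>5:print(sgn,round(lo,3),k.sum(),np.percentile(qx[k],[2,98]).round(4),np.percentile(qy[k],[2,98]).round(4))
E
```

```text
[0.22752798 0.22816034 0.22871089] 0.22737303 [0.14784266 0.14180528 0.13562685 0.13541201] [0.14590193 0.14101525 0.13586284 0.13245516]
[ 240  227   44   43 1430] [261.06993007 247.92727273] [ 0.46910538 -0.06137235  0.078     ] [ 0.46918085 -0.06140255  0.07791622]
[ 333  226   44   43 1427] [354.66012614 246.66643308] [ 0.48085    -0.00714295  0.078     ] [ 0.48091517 -0.00715434  0.0779607 ]
mid [ 0.47497769 -0.03425765  0.078     ] 0.055486609396898465 77.78001403277075
tool offs 0.002540363760061633 -0.00464932242249614
-1 0.002 32 [-0.0116  0.0067] [-0.0209 -0.0207]
-1 0.006 123 [-0.0125  0.0088] [-0.0273 -0.0206]
-1 0.01 208 [-0.0115  0.0089] [-0.033  -0.0206]
-1 0.014 258 [-0.0123  0.0089] [-0.0339 -0.0206]
-1 0.018 278 [-0.0118  0.009 ] [-0.0338 -0.0206]
-1 0.022 302 [-0.0122  0.0089] [-0.0341 -0.0206]
-1 0.026 335 [-0.0125  0.009 ] [-0.034  -0.0206]
1 0.002 29 [-0.0121  0.0055] [0.0226 0.0229]
1 0.006 112 [-0.0127  0.0088] [0.0226 0.0289]
1 0.01 223 [-0.0121  0.0089] [0.0226 0.0349]
1 0.014 244 [-0.0122  0.009 ] [0.0226 0.0359]
1 0.018 288 [-0.0121  0.0089] [0.0226 0.0359]
1 0.022 296 [-0.0122  0.0089] [0.0226 0.0359]
1 0.026 335 [-0.0124  0.009 ] [0.0226 0.0361]
```

Cap size (26 mm), spacing (55.5 mm) and height (0.078 m) all check out. I'll shift by (+3, -5) mm, open the fingers a little more, go down and look again.

Emit:
drive_tool(offset=[[0.003,-0.005,0.015],[0.003,-0.005,0.035],[0.003,-0.005,0.047],[0.003,-0.005,0.047],[0.003,-0.005,0.047]], rotation=[[0,0,0],[0,0,0],[0,0,0],[0,0,0],[0,0,0]], hand=[99,99,99,99,99])

```text
time: 2.28
eef_pos: [0.4773, -0.0341, 0.1059]
tcp_rot: [3.141, 0.002, 2.916]
contact_force: [-0.0, 0.1, 0.7]
width: 0.612
grasp_force: 0.0
```

```bash
python3 - <<'E'
from rig import r
import cv2,numpy as np
from h import ray
s=r.observe();print(s["time"],s["eef_pos"],s["tcp_rot"],s["width"],s["contact_force"],s["qd"].round(3))
out=[]
for n in("wrist","scene","side"):
    C=r.camera_params(n);p,d=r.capture(n);np.savez(f"pics/{n}2.npz",p=p,d=d,**C);q=cv2.convertScaleAbs(p[:,:,::-1],alpha=1.5)
    if n=="scene":q=cv2.resize(q[170:290,240:400],(640,480))
    out.append(cv2.resize(q,(400,300)) if n!="wrist" else q)
cv2.imwrite("pics/w2.png",out[0]);cv2.imwrite("pics/ss2.png",np.hstack(out[1:]))
E
```

```text
2.2833 [ 0.47733499 -0.03411057  0.10590612] [3.14126911e+00 2.15579966e-03 2.91576765e+00] 0.6117359108620437 [-0.00348005  0.08996235  0.73170955] [-0.003 -0.01   0.022  0.001 -0.002  0.001]
```

View pics/w2.png

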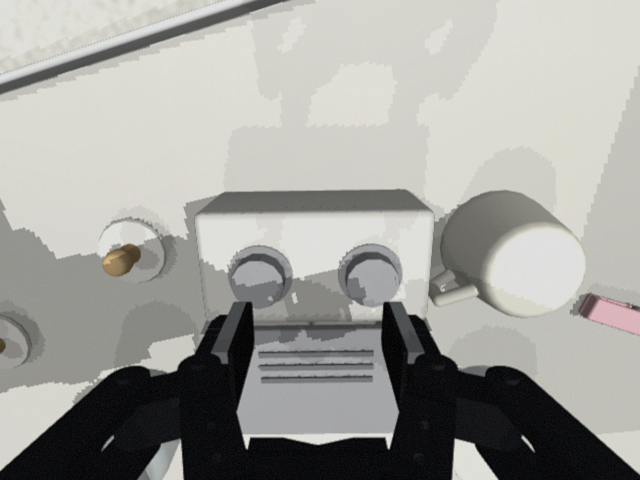

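View pics/ss2.png

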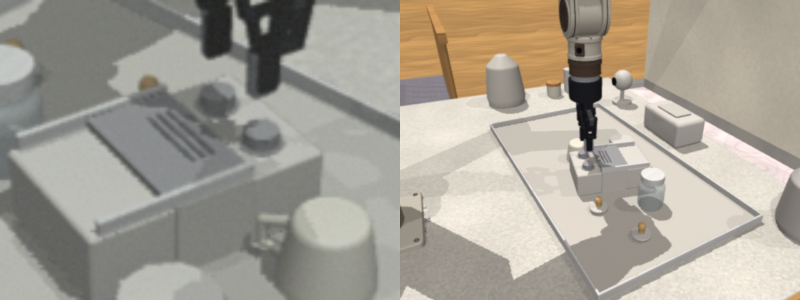

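The wrist view shows the caps at (258,280) and (372,280), with the fingertips just in front of them at (243,310) and (393,310). The scene crop shows both tips above the caps. I'll measure the remaining offset.

```bash
python3 - <<'E'
import cv2,numpy as np
from h import ray
T=np.array([0.4773,-0.0341,.1059]);yaw=2.9158
X=np.array([np.cos(yaw),np.sin(yaw),0]);Y=np.array([np.sin(yaw),-np.cos(yaw),0])
for n in("wrist","scene","side"):
    f=np.load(f"pics/{n}2.npz");d=f["d"];M=f["cam_to_world"];v,u=np.mgrid[:480,:640]
    P=np.stack([(u-f["cx"])/f["fx"]*d,-(v-f["cy"])/f["fy"]*d,-d],-1)@M[:3,:3].T+M[:3,3]
    Q=P-T;qx,qy,z=Q@X,Q@Y,P[...,2]
    near=(d>0)&(abs(qx)<.04)&(abs(qy)<.06)
    caps=(near&(z>.0755)&(z<.083)&(qx>-.02)).astype(np.uint8)
    k,l,s,c=cv2.connectedComponentsWithStats(caps)
    for i in range(1,k):
        if s[i,4]>40:
            m=l==i;print(n,"cap",s[i],np.percentile(qx[m],[1,50,99]).round(4),np.percentile(qy[m],[1,50,99]).round(4),np.median(z[m]).round(4))
    for g in(-1,1):
        m=near&(z>.1)&(z<.135)&(qy*g>.01)
        if m.sum()>30:print(n,"fin",g,m.sum(),"x",np.percentile(qx[m],[2,98]).round(4),"y",np.percentile(qy[m],[2,98]).round(4),"zmin",np.percentile(z[m],1).round(4))
E
```

```text
wrist cap [ 346  257   54   50 2050] [-0.0099  0.0025  0.014 ] [0.0152 0.0269 0.0389] 0.0781
wrist cap [ 231  258   54   51 2009] [-0.0107  0.002   0.0134] [-0.0405 -0.0283 -0.0166] 0.0781
wrist fin -1 1645 x [-0.0109  0.0106] y [-0.0387 -0.0255] zmin 0.1103
wrist fin 1 1637 x [-0.0107  0.0106] y [0.0264 0.0397] zmin 0.1104
scene cap [320 203  14   9 102] [-0.0116 -0.0001  0.012 ] [-0.0407 -0.0275 -0.0166] 0.0784
scene cap [337 218  15  10 116] [-0.0109 -0.0006  0.0121] [0.0148 0.0279 0.0403] 0.0783
scene fin -1 145 x [-0.0128  0.0107] y [-0.033  -0.0243] zmin 0.1106
scene fin 1 132 x [-0.0126  0.0054] y [0.0242 0.0401] zmin 0.1111
side cap [285 239  16  10  96] [-0.0082  0.005   0.0148] [0.0128 0.0213 0.0366] 0.0777
side cap [292 257  17  10 139] [-0.0101  0.0023  0.014 ] [-0.0431 -0.0318 -0.0179] 0.0775
side fin -1 197 x [-0.0102  0.0105] y [-0.0415 -0.0309] zmin 0.1093
side fin 1 87 x [0.0011 0.0105] y [0.0237 0.0288] zmin 0.11
```

The remaining error is about 1.5 mm in x, so the fit is good. I'll descend to just above the caps and then press.

Emit:
drive_tool(offset=[[0.001,-0.001,0.012],[0.001,-0.001,0.022],[0.001,-0.001,0.029],[0.001,-0.001,0.029]], rotation=[[0,0,0],[0,0,0],[0,0,0],[0,0,0]], hand=[99,99,99,99])

```text
time: 2.77
eef_pos: [0.4753, -0.0352, 0.0751]
tcp_rot: [3.142, -0.0, 2.915]
contact_force: [0.9, -1.1, 0.6]
width: 0.611
grasp_force: 0.0
```

Emit:
drive_tool(offset=[[0,0,0.003],[0,0,0.006],[0,0,0.009],[0,0,0.011],[0,0,0.011]], rotation=[[0,0,0],[0,0,0],[0,0,0],[0,0,0],[0,0,0]], hand=[99,99,99,99,99])

```text
time: 3.18
eef_pos: [0.4758, -0.0352, 0.0666]
tcp_rot: [3.141, 0.002, 2.915]
contact_force: [-3.4, 1.0, 12.2]
width: 0.611
grasp_force: 5.9
```

Emit:
drive_tool(offset=[[0,0,0.001],[0,0,0.002],[0,0,0.002],[0,0,0.002],[0,0,0.002]], rotation=[[0,0,0],[0,0,0],[0,0,0],[0,0,0],[0,0,0]], hand=[99,99,99,99,99])

```text
time: 3.6
eef_pos: [0.4759, -0.0352, 0.0664]
tcp_rot: [3.141, 0.003, 2.915]
contact_force: [-8.6, 1.1, 26.3]
width: 0.612
grasp_force: 13.3
```

The keys have bottomed out: force rises with no further travel. Now I'll hold.

Emit:
drive_tool(offset=[[0,0,0],[0,0,0],[0,0,0],[0,0,0],[0,0,0]], rotation=[[0,0,0],[0,0,0],[0,0,0],[0,0,0],[0,0,0]], hand=[99,99,99,99,99])

```text
time: 4.02
eef_pos: [0.4759, -0.0353, 0.0664]
tcp_rot: [3.141, 0.003, 2.915]
contact_force: [-10.2, 0.3, 25.3]
width: 0.61
grasp_force: 13.2
```

Emit:
drive_tool(offset=[[0,0,0],[0,0,0],[0,0,0],[0,0,0],[0,0,0]], rotation=[[0,0,0],[0,0,0],[0,0,0],[0,0,0],[0,0,0]], hand=[99,99,99,99,99])

```text
time: 4.43
eef_pos: [0.4759, -0.0352, 0.0664]
tcp_rot: [3.141, 0.003, 2.915]
contact_force: [-9.0, 2.0, 26.2]
width: 0.609
grasp_force: 13.2
```

Emit:
drive_tool(offset=[[0,0,0],[0,0,0],[0,0,0],[0,0,0],[0,0,0]], rotation=[[0,0,0],[0,0,0],[0,0,0],[0,0,0],[0,0,0]], hand=[99,99,99,99,99])

```text
time: 4.85
eef_pos: [0.4759, -0.0353, 0.0664]
tcp_rot: [3.141, 0.003, 2.915]
contact_force: [-9.8, 0.8, 26.8]
width: 0.611
grasp_force: 13.2
```

Emit:
drive_tool(offset=[[0,0,0],[0,0,0],[0,0,0],[0,0,0],[0,0,0]], rotation=[[0,0,0],[0,0,0],[0,0,0],[0,0,0],[0,0,0]], hand=[99,99,99,99,99])

```text
time: 5.27
eef_pos: [0.4759, -0.0352, 0.0664]
tcp_rot: [3.141, 0.003, 2.915]
contact_force: [-10.3, 0.6, 25.9]
width: 0.609
grasp_force: 13.2
```

Emit:
drive_tool(offset=[[0,0,0],[0,0,0],[0,0,0],[0,0,0],[0,0,0]], rotation=[[0,0,0],[0,0,0],[0,0,0],[0,0,0],[0,0,0]], hand=[99,99,99,99,99])

```text
time: 5.68
eef_pos: [0.4759, -0.0353, 0.0664]
tcp_rot: [3.141, 0.003, 2.915]
contact_force: [-9.0, 0.5, 26.5]
width: 0.612
grasp_force: 13.2
```

Emit:
drive_tool(offset=[[0,0,0],[0,0,0],[0,0,0],[0,0,0],[0,0,0]], rotation=[[0,0,0],[0,0,0],[0,0,0],[0,0,0],[0,0,0]], hand=[99,99,99,99,99])

```text
time: 6.1
eef_pos: [0.4758, -0.0352, 0.0664]
tcp_rot: [3.141, 0.003, 2.915]
contact_force: [-9.1, 0.8, 25.7]
width: 0.611
grasp_force: 13.2
```

Emit:
drive_tool(offset=[[0,0,0],[0,0,0],[0,0,0],[0,0,0],[0,0,0]], rotation=[[0,0,0],[0,0,0],[0,0,0],[0,0,0],[0,0,0]], hand=[99,99,99,99,99])

```text
time: 6.52
eef_pos: [0.4758, -0.0352, 0.0664]
tcp_rot: [3.141, 0.003, 2.915]
contact_force: [-9.0, 0.9, 27.0]
width: 0.612
grasp_force: 13.2
```

```bash
python3 - <<'E'
from rig import r
import cv2,numpy as np
s=r.observe();print(s["time"],s["eef_pos"],s["contact_force"])
out=[]
for n in("wrist","scene"):
    p,d=r.capture(n);np.savez(f"pics/{n}3.npz",p=p,d=d,**r.camera_params(n));q=cv2.convertScaleAbs(p[:,:,::-1],alpha=1.5)
    if n=="scene":q=cv2.resize(q[170:290,240:400],(640,480))
    out.append(cv2.resize(q,(400,300)))
cv2.imwrite("pics/h3.png",np.hstack(out))
E
```

```text
6.5167 [ 0.47584546 -0.03523756  0.0664016 ] [-8.98393407  0.94642662 26.96567279]
```

View pics/h3.png

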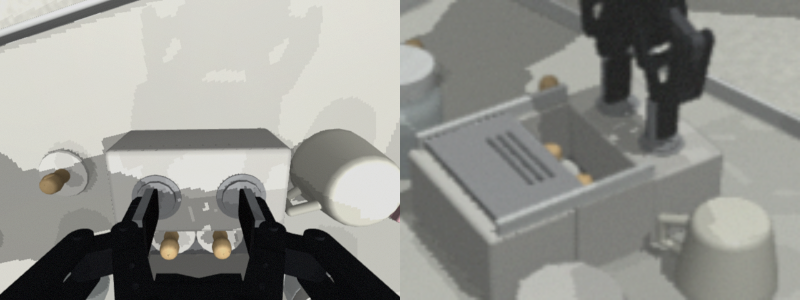

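The hatch has slid clear of the well, exposing the two pacifiers at about (570,165), and both caps are down under the tips. I'll hold a little longer and check that it has stopped moving and travelled the full 50 mm.

Emit:
drive_tool(offset=[[0,0,0],[0,0,0],[0,0,0],[0,0,0],[0,0,0]], rotation=[[0,0,0],[0,0,0],[0,0,0],[0,0,0],[0,0,0]], hand=[99,99,99,99,99])

```text
time: 7.03
eef_pos: [0.4758, -0.0352, 0.0664]
tcp_rot: [3.141, 0.003, 2.915]
contact_force: [-8.9, 1.3, 26.0]
width: 0.612
grasp_force: 13.2
```

Emit:
drive_tool(offset=[[0,0,0],[0,0,0],[0,0,0],[0,0,0],[0,0,0]], rotation=[[0,0,0],[0,0,0],[0,0,0],[0,0,0],[0,0,0]], hand=[99,99,99,99,99])

```text
time: 7.45
eef_pos: [0.4758, -0.0353, 0.0664]
tcp_rot: [3.141, 0.003, 2.915]
contact_force: [-9.0, 1.2, 27.1]
width: 0.61
grasp_force: 13.2
```

```bash
python3 - <<'E'
from rig import r
import cv2,numpy as np
p,d=r.capture("scene");np.savez("pics/scene4.npz",p=p,d=d,**r.camera_params("scene"))
O=np.array([.4762,-.0345,0]);a=np.radians(-12.4);X=np.array([np.cos(a),np.sin(a),0]);Y=np.array([-np.sin(a),np.cos(a),0])
for k in(2,3,4):
    f=np.load(f"pics/scene{k}.npz");d=f["d"];M=f["cam_to_world"];v,u=np.mgrid[:480,:640]
    P=np.stack([(u-f["cx"])/f["fx"]*d,-(v-f["cy"])/f["fy"]*d,-d],-1)@M[:3,:3].T+M[:3,3];Q=P-O
    g=f["p"].mean(-1)
    m=(d>0)&(Q@X>.02)&(Q@X<.17)&(abs(Q@Y)<.045)&(P[...,2]>.0695)&(P[...,2]<.0765)
    print(k,m.sum(),np.percentile(Q[m]@X,[1,5,50,95,99]).round(4))
E
```

```text
2 1179 [0.0283 0.0313 0.0641 0.0941 0.0954]
3 1256 [0.0774 0.0805 0.1133 0.1433 0.1448]
4 1258 [0.0773 0.0806 0.1133 0.1434 0.1449]
```

The hatch has travelled 49–50 mm and is stationary, so it is fully open. I'll lift straight up.

Emit:
drive_tool(offset=[[0,0,-0.006],[0,0,-0.014],[0,0,-0.03],[0,0,-0.05],[0,0,-0.08]], rotation=[[0,0,0],[0,0,0],[0,0,0],[0,0,0],[0,0,0]], hand=[99,99,99,99,99])

```text
time: 7.92
eef_pos: [0.4737, -0.0351, 0.1418]
tcp_rot: [-3.141, -0.004, 2.915]
contact_force: [0.4, 0.1, -0.6]
width: 0.612
grasp_force: 0.0
```

Emit:
drive_tool(offset=[[0,0,-0.03],[0,0,-0.05],[0,0,-0.05],[0,0,-0.05],[0,0,-0.05]], rotation=[[0,0,0],[0,0,0],[0,0,0],[0,0,0],[0,0,0]], hand=[99,99,99,99,99])

```text
time: 8.33
eef_pos: [0.4749, -0.0352, 0.192]
tcp_rot: [-3.141, -0.0, 2.915]
contact_force: [-0.1, 0.1, -0.6]
width: 0.612
grasp_force: 0.0
```

```bash
python3 - <<'E'
from rig import r
import cv2,numpy as np
s=r.observe();print(s["time"],s["eef_pos"],s["contact_force"],abs(s["qd"]).max())
p,d=r.capture("scene");cv2.imwrite("pics/s5.png",cv2.convertScaleAbs(p[:,:,::-1],alpha=1.4))
E
```

```text
8.3333 [ 0.47493203 -0.03523662  0.19195374] [-0.07169644  0.09476103 -0.60204596] 0.022546980247649687
```

View pics/s5.png

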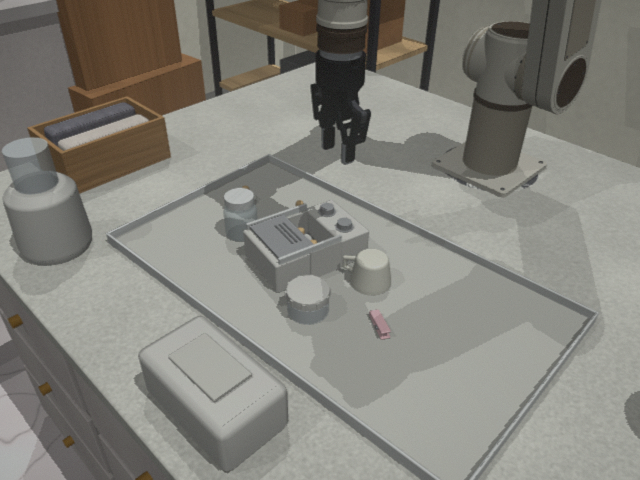

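The hatch is open at about (280,240), the keys are up again at (327,210) and (344,225), nothing else has moved, and the gripper is clear.

```bash
python3 -c "
from rig import r
print(r.finish_job())"
```

```text
the job is handed in; nothing more can be done
None
```

The hatch is fully open (49–50 mm measured travel, stopped), with both keys held fully down throughout and then let back up. The arm is clear, the other items look unmoved, and the job was handed in at about 8.4 s.

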